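# Lock the collecting funnel into its bayonet socket

## Task

The open-mouthed yellow funnel has only been dropped into the twist-lock socket on top of its canister and is not locked yet. Press it straight down against the spring, twist it clockwise as seen from above by about a sixth of a turn until its handle bar lines up with the two ears of the canister, then let it spring up into its notch and let go. Leave the capped canister next to it alone.

Things in the scene. Friction and masses are not known exactly. Their poses are not given: they have to be found in the camera images.
- funnel: Loose yellow funnel, 0.18 kg, upright in the canister's socket. Origin: centre of its underside. Neck 48 mm across, open mouth 100 mm across, rim at z = 80 mm. Bar handle over the mouth along x. Bayonet lugs at the foot, under the bar's ends, reach 42 mm from the axis along +x and -x. Start: unlocked, bar about 60 degrees counter-clockwise (from above) of the ears; cannot turn till pushed down.
- funnel_grip (a point): Grip point on the funnel's axis, 108 mm above its origin, in the middle of the bar handle: 92 mm long along x, 14 mm thick along y, from 10 mm below to 20 mm above this point. Push down: 5.5 N at first, 12 N at 15 mm. The lugs come free after 11 mm; it bottoms at 20 mm. Push about 15 mm, then turn clockwise 60 degrees; a stop ends the turn some 10 degrees later.
- canister: Grey canister under the funnel, 110 mm across, bolted down. Origin: centre of its foot, z up. Flat top at z = 95 mm, two steel ears on it along +x and -x, reaching 80 mm from the axis; aluminium collar 72 mm across up to z = 127 mm. Funnel origin on its axis: z = 115 mm at the start. Locked: bar in line with the ears (notch play 10 degrees either way), risen by its spring to z = 110 mm.
- capped_canister: A second such canister, bolted down, closed by a flat yellow cap 92 mm across with the same sort of bar handle, no open mouth. Origin: centre of its foot; bar along its x axis, top at z = 208 mm. Not to be touched.
There are look-alikes about, which are no part of the job. Of the things shaped like the funnel, the yellow one is meant.

How it is judged:
By the outcome, as a careful person would: the job done as asked, in the order asked, and still so for the second after the job is handed in, with the robot touching nothing.
It also fails if it takes over 35 s, if anything falls off the work surface, if the arm or the gripper's body presses on something with over 40 N, if the wrist force passes 120 N, or if a joint passes its speed limit or range.

## Robot

A 6-joint arm with a two-finger parallel gripper is mounted at the origin on the work surface. World frame = base frame: x ahead of the robot, y to its left, z up, the work surface at z = 0. Lengths are in m, angles in rad, forces in N, time in s.
With the tool pointing down it reaches from about 0.35 to 0.975 m from the base axis. Payload 4.9 kg.
Tool frame: the origin (TCP) lies at the very end of the fingers, on their centre line; the grasp point (between the pads) lies 19 mm behind it; z points along the fingers, y is the line along which they close (so a half turn about z gives the same grasp; the last joint's range is limited). The gripper opens to 85 mm and grips with 20 to 120 N. Pads are 22 mm wide; open, the fingers measure 114 mm over their backs; the gripper's body (76 mm by 85 mm) begins 54 mm behind the grasp point. The pads swing forward as they close: fully open they stand 13 mm farther back than shut.
Start: joints at [1.052, 0.053, 1.613, -0, 1.476, -0.119], TCP at [0.243, 0.576, 0.208] pointing down, gripper open.
Joint ranges: [-3.01, 3.01], [-1.01, 2.22], [0.06, 2.58], [-1.02, 4.17], [0.09, 2.62], [-3.14, 3.14]. Speed limits (rad/s): [2.57, 2.57, 3.14, 3.14, 3.14, 3.14].

## Interface

Orientations are given as a unit quaternion [x, y, z, w].
In Python, from rig import arm gives the robot as it stands. The module is installed in compiled form; this text tells all that it offers.
- The arm moves only by the shell command python3 -m pendant 'ROWS' [FORCE]. ROWS is JSON, a list of rows, each an object of numbers: "dx", "dy", "dz": the shift along the tool's x, y, z in mm; "wx", "wy", "wz": the turn, a rotation vector about the tool's x, y, z in rad; "claw": the closure, from 0 (fully open) to 1 (shut). A call has exactly 8 rows; each row is the pose to reach, as a shift and turn from the pose commanded when the call began, along the tool's axes at that moment; what a row does not reach only later rows make up. A row lasts 1/10 s, in which the tool goes at most 50 mm and 8.59 degrees, less where a joint would pass 70% of its speed; a pose out of reach is approached as far as the arm can. A call with a gripper value outside its range is refused whole. The fingers move at their own pace and stop on an object; FORCE is the grip in N (left out, the last holds). Time passes only in rows, so rows that repeat a pose let the fingers close, or fill a call up. It gives the time, the measured TCP pose, the force, the opening and the grip force at its end, in the units of the state.
- arm.state(): the state, without advancing time (a new reading comes with each control period).
- arm.grab_frame(name): name is "side" or "top"; returns a dict with "pixels" (384x512x3 uint8, red, green, blue), "range_z" (384x512 float32, m along the optical axis (not along the pixel's ray), 0 where there is no reading), "mtx" (3x3 intrinsics, pixels), "k1" (the pictures are not rectified: a ray, as slopes to the right and down, at radius r is drawn at 1 + k1 r^2 times it, then the intrinsics apply), "eye" and "orientation" of the camera in the world. Camera axes: x right, y down, z forward; pixel columns grow to the right and rows downward; lengths in m; the calibration is good to about 2 mm. A picture is of the moment at which its call begins.
- arm.hand_in(): hands the job in; it is judged then, once.
The state is a dict: "time": time; "joint_pos": joint angles; "qd": joint speeds; "joint_efforts": joint torques, N m; "tool_pos": TCP position; "tcp_rot": TCP orientation; "force": force on the tool from outside, world axes, zero at the start; "torque": the same for the moment, N m; "grip_width": finger opening in m; "gripper_force": force on a finger pad.
Only numpy, scipy, OpenCV 4.12 (cv2) and the standard library are available. Lean on these libraries where they do the work, as an engineer would, in place of code of your own. Each camera call takes 0.05 s, during which the arm holds its last target. There are 200 camera calls.

## Working session

There is one attempt and no reset: what is moved stays moved. The work goes in short steps, Python scripts to look and compute and a shell command to move; the robot and the scene stay as the last step left them, time stands still between calls to the robot, and variables do not carry over. Pictures are saved under pics/ and viewed, at most 10 in all, crops included, and the job is handed in when it is done.

```bash
mkdir -p pics; cat > h.py <<'E'
import numpy as np, cv2
from rig import arm
from scipy.spatial.transform import Rotation as R
def grab(n,save=None):
    f=arm.grab_frame(n)
    if save: cv2.imwrite('pics/'+save,f['pixels'][:,:,::-1])
    return f
def rays(f,uv):
    uv=np.asarray(uv,float).reshape(-1,2);K=np.array(f['mtx']);k=float(f['k1'])
    d=(uv-[K[0,2],K[1,2]])/[K[0,0],K[1,1]]
    s=d.copy()
    for _ in range(30): s=d/(1+k*(s**2).sum(1,keepdims=True))
    o=np.array(f['orientation'])
    M=o if o.shape==(3,3) else R.from_quat(o).as_matrix()
    return np.array(f['eye']),np.c_[s,np.ones(len(s))],M
def onplane(f,uv,z):
    e,s,M=rays(f,uv);w=s@M.T
    return e+w*((z-e[2])/w[:,2])[:,None]
def depthpts(f,uv):
    e,s,M=rays(f,uv);uv=np.asarray(uv,int).reshape(-1,2)
    return e+(s*f['range_z'][uv[:,1],uv[:,0]][:,None])@M.T
E
python3 - <<'E'
from h import *
t=grab('top','top0.png');s=grab('side','side0.png')
for f in(t,s):print(f['eye'],f['orientation'],f['k1'],f['mtx'])
print(arm.state())
E
```

```text
[0.17417157 0.15938596 1.56382226] [ 0.70429146 -0.70349256  0.07266817 -0.06157187] -0.11064171567817786 [[421.33449388   0.         260.11215487]
 [  0.         421.33449388 194.46383074]
 [  0.           0.           1.        ]]
[ 0.07017413 -0.6324885   1.17395478] [ 0.91323956 -0.21455681  0.0727606  -0.33862188] -0.10126584405922352 [[478.56867554   0.         254.43872793]
 [  0.         478.56867554 193.77134348]
 [  0.           0.           1.        ]]
{'time': 0.1, 'joint_pos': array([ 1.05198318e+00,  5.33285686e-02,  1.61417317e+00, -7.13448826e-06,
        1.47599068e+00, -1.19008289e-01]), 'qd': array([ 0.00113253, -0.00119176, -0.00432278,  0.00186843, -0.00061928,
       -0.00180661]), 'joint_efforts': array([ 2.54681318e-04, -3.94897664e+01, -3.71366215e+01, -1.13506160e-04,
        3.71366812e-03, -1.67759617e-05]), 'tool_pos': array([0.24297496, 0.57517279, 0.20715276]), 'tcp_rot': array([ 1.98573280e-01,  9.80085583e-01, -9.03100794e-04, -2.94447210e-04]), 'force': array([ 0.08728417, -0.86354081,  0.92044653]), 'torque': array([-0.00499343, -0.05707117,  0.03243013]), 'gripper_force': 0.0, 'grip_width': 0.0852782711769185}
```

View pics/top0.png

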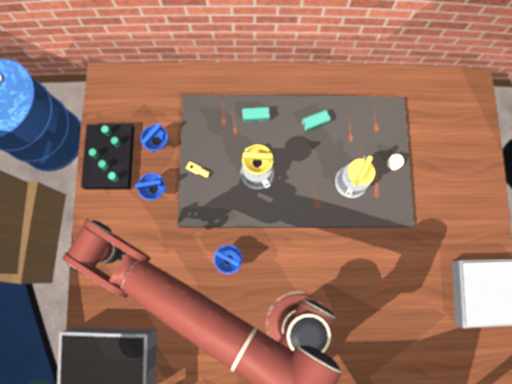

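View pics/side0.png

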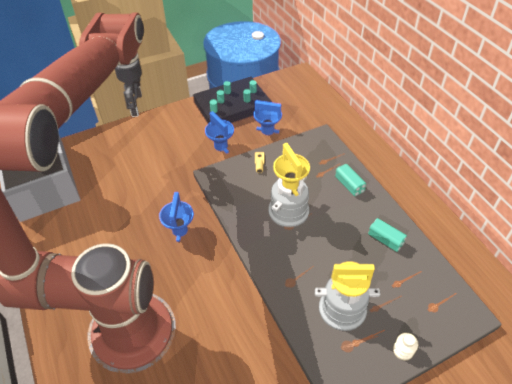

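The top view shows the open yellow funnel at (257,158), the capped yellow canister at (361,172), three blue funnels at (154,137), (150,186), (228,259) and a small yellow tag at (197,170). In the side view the open funnel is at (291,168) and the capped one at (350,280). I choose the open yellow one at top (257,158), and will check it in a crop.

```bash
python3 - <<'E'
from h import *
t=grab('top');s=grab('side')
a=t['pixels'][125:215,215:305,::-1];b=s['pixels'][135:230,245:335,::-1]
cv2.imwrite('pics/crop1.png',np.hstack([cv2.resize(a,(390,400),interpolation=2),cv2.resize(b,(390,400),interpolation=2)]))
for n,f,(x0,x1,y0,y1) in(('top',t,(235,285,135,200)),('side',s,(265,320,135,215))):
    h=cv2.cvtColor(f['pixels'],cv2.COLOR_RGB2HSV)
    m=cv2.inRange(h,(20,120,90),(35,255,255));k=np.zeros_like(m);k[y0:y1,x0:x1]=m[y0:y1,x0:x1]
    v,u=np.nonzero(k);P=depthpts(f,np.c_[u,v]);
    print(n,len(P),P[:,2].max())
    q=(P[:,2]>.212)&(P[:,2]<.26);B=P[q]
    if len(B)<5: continue
    (c,sz,an)=cv2.minAreaRect(B[:,:2].astype(np.float32)*1000)
    print('bar',q.sum(),B.mean(0),c,sz,an)
    w,V=np.linalg.eigh(np.cov(B[:,:2].T));print(np.degrees(np.arctan2(V[1,1],V[0,1])),np.sqrt(w))
    r=(P[:,2]>.185)&(P[:,2]<.203);print('rim',r.sum(),cv2.minEnclosingCircle(P[r][:,:2].astype(np.float32)*1000))
    # steel/ears at z~.1 near axis
    vv,uu=np.mgrid[y0-5:y1+20,x0-20:x1+20];A=depthpts(f,np.c_[uu.ravel(),vv.ravel()])
    C=B[:,:2].mean(0);d=np.linalg.norm(A[:,:2]-C,axis=1)
    e=(A[:,2]>.088)&(A[:,2]<.12)&(d>.062)&(d<.085)
    for p,x,y in zip(A[e],uu.ravel()[e],vv.ravel()[e]):print(x,y,p.round(3),np.degrees(np.arctan2(*(p[:2]-C)[::-1])).round())
E
```

```text
top 549 0.2746457752167255
bar 190 [0.56113595 0.14441697 0.22632097] (553.4895629882812, 146.72836303710938) (95.90416717529297, 93.02082824707031) 89.60086822509766
88.38231821781064 [0.02832153 0.03063018]
rim 138 ((552.7174072265625, 146.9748992919922), 38.018795013427734)
245 149 [0.617 0.19  0.12 ] 39.0
244 176 [0.522 0.194 0.105] 129.0
245 176 [0.519 0.19  0.118] 133.0
245 177 [0.519 0.19  0.102] 133.0
246 177 [0.515 0.186 0.118] 138.0
245 178 [0.518 0.19  0.09 ] 133.0
246 178 [0.515 0.186 0.104] 138.0
247 178 [0.511 0.183 0.118] 142.0
246 179 [0.515 0.187 0.089] 138.0
247 179 [0.511 0.183 0.103] 142.0
248 179 [0.508 0.179 0.119] 147.0
247 180 [0.511 0.183 0.089] 142.0
248 180 [0.508 0.179 0.103] 147.0
249 180 [0.505 0.176 0.115] 151.0
267 180 [0.504 0.112 0.118] -150.0
248 181 [0.506 0.179 0.092] 147.0
249 181 [0.504 0.176 0.105] 151.0
250 181 [0.502 0.172 0.113] 155.0
251 181 [0.501 0.169 0.118] 158.0
263 181 [0.501 0.126 0.117] -163.0
264 181 [0.501 0.123 0.117] -160.0
250 182 [0.503 0.172 0.09 ] 154.0
251 182 [0.5   0.169 0.104] 158.0
252 182 [0.499 0.165 0.107] 161.0
253 
[... 1125 characters left out ...]
] 25.0
303 180 [0.609 0.166 0.119] 25.0
304 180 [0.615 0.169 0.113] 25.0
303 181 [0.61  0.168 0.112] 25.0
272 207 [0.48  0.119 0.115] -164.0
273 207 [0.481 0.114 0.12 ] -160.0
272 208 [0.48  0.118 0.112] -163.0
273 208 [0.481 0.114 0.116] -160.0
274 208 [0.483 0.111 0.118] -157.0
275 208 [0.485 0.109 0.118] -155.0
278 208 [0.493 0.105 0.119] -150.0
279 208 [0.498 0.109 0.112] -150.0
273 209 [0.481 0.113 0.113] -159.0
274 209 [0.483 0.112 0.112] -158.0
275 209 [0.485 0.108 0.116] -155.0
276 209 [0.486 0.105 0.118] -152.0
277 209 [0.489 0.104 0.118] -150.0
278 209 [0.493 0.106 0.114] -150.0
275 210 [0.483 0.105 0.115] -153.0
276 210 [0.485 0.103 0.117] -151.0
277 210 [0.488 0.102 0.115] -150.0
```

View pics/crop1.png

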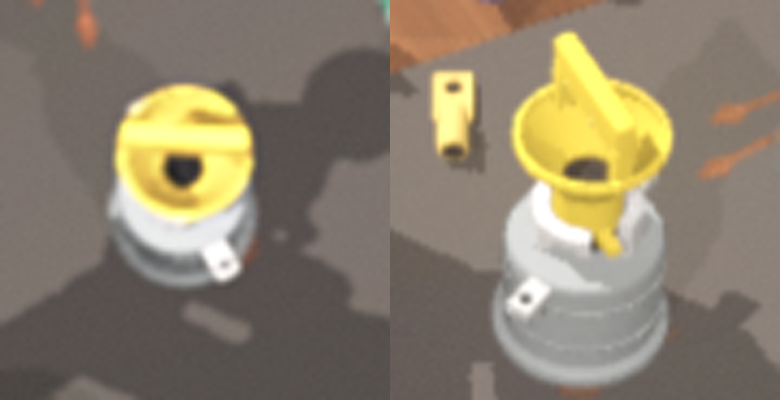

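The crop confirms it: an open mouth with the bar across it, along the image horizontal, and the ears turned about 60° from the bar. The near ear is at top pixel about (266,185). Next I refine the axis and the bar and ear angles.

```bash
cat > m.py <<'E'
from h import *
def meas(z0=.115,c0=(.553,.146)):
    for n,(x0,x1,y0,y1) in(('top',(235,285,135,200)),('side',(265,320,135,215))):
        f=grab(n);h=cv2.cvtColor(f['pixels'],cv2.COLOR_RGB2HSV);m=cv2.inRange(h,(18,120,70),(36,255,255))
        k=np.zeros_like(m);k[y0:y1,x0:x1]=m[y0:y1,x0:x1]
        v,u=np.nonzero(k);uv=np.c_[u,v];P=depthpts(f,uv)
        q=(P[:,2]>z0+.1)&(P[:,2]<z0+.145)&(np.linalg.norm(P[:,:2]-c0,axis=1)<.06)
        Q=P[q]; t=Q[Q[:,2]>z0+.113]
        for nm,B in(('bar',Q),('bartop',t)):
            if len(B)<8: continue
            vx,vy,a,b=cv2.fitLine(B[:,:2].astype(np.float32),cv2.DIST_HUBER,0,.001,.001).ravel()
            print(n,nm,len(B),a,b,np.degrees(np.arctan2(vy,vx)),B[:,2].max(),B.min(0)[:2],B.max(0)[:2])
        r=(abs(P[:,2]-z0-.078)<.006);r&=abs(np.linalg.norm(P[:,:2]-c0,axis=1)-.048)<.012
        A=P[r][:,:2];s=np.linalg.lstsq(np.c_[2*A,np.ones(len(A))],(A**2).sum(1),rcond=None)[0]
        print(n,'rimfit',len(A),s[:2],np.sqrt(s[2]+s[0]**2+s[1]**2))
        o=cv2.findContours(k,cv2.RETR_EXTERNAL,cv2.CHAIN_APPROX_NONE)[0];o=max(o,key=cv2.contourArea)[:,0]
        W=onplane(f,o,z0+.08);print(n,'contour rim-plane',cv2.minEnclosingCircle(W[:,:2].astype(np.float32)))
        # white ears, cast on z=.097
        e=cv2.inRange(h,(0,0,190),(180,60,255));nc,l,st,ce=cv2.connectedComponentsWithStats(e[y0-5:y1+15,x0-20:x1+20])
        for i in range(1,nc):
            if st[i,4]>5:
                p=ce[i]+[x0-20,y0-5];w=onplane(f,p,.099)[0];d=w[:2]-c0;print(n,'white',p.round(),st[i,4],w.round(3),np.hypot(*d).round(3),np.degrees(np.arctan2(d[1],d[0])).round())
    return
if __name__=='__main__': meas()
E
python3 m.py; python3 -c "
from h import *
s=arm.state();M=R.from_quat(s['tcp_rot']).as_matrix();print(M.T@(np.array([.553,.146,.31])-s['tool_pos']),M.round(3))"
```

```text
top bar 160 0.55974895 0.14452182 -76.55084 0.2597167533758509 [0.50746447 0.09890724] [0.60028202 0.19462439]
top bartop 49 0.5453359 0.15896498 86.59197 0.2597167533758509 [0.51248166 0.09921762] [0.59793509 0.19449359]
top rimfit 0 [0. 0.] 0.0
top contour rim-plane ((0.5629475712776184, 0.14692211151123047), 0.053717806935310364)
top white [257. 177.] 264 [0.521 0.148 0.099] 0.032 176.0
side bar 355 0.54936063 0.1528586 87.454636 0.2596708472144491 [0.50310354 0.09635668] [0.60516593 0.19531928]
side bartop 121 0.54694 0.13750528 87.86127 0.2596708472144491 [0.54209522 0.09776713] [0.55715903 0.19144748]
side rimfit 5 [0.5543871  0.14921322] 0.03480416761439529
side contour rim-plane ((0.5600324273109436, 0.16582131385803223), 0.10200279951095581)
side white [280. 194.] 356 [0.53  0.162 0.099] 0.028 144.0
side white [301. 186.] 60 [0.601 0.164 0.099] 0.051 20.0
[-0.4525738  -0.27510012 -0.10196265] [[-0.921  0.389 -0.   ]
 [ 0.389  0.921 -0.001]
 [ 0.    -0.001 -1.   ]]
```

Heights read about 16 mm above nominal for both bar and ears, so the canister probably stands on the raised dark mat. I check that and remeasure with the offset.

```bash
python3 - <<'E'
from h import *
import m
t=grab('top')
for n,a,b in(('mat',(280,330),(200,222)),('mat2',(290,330),(150,180)),('wood',(430,480),(150,230)),('wood2',(100,170),(80,115))):
    u,v=np.meshgrid(range(*a),range(*b));P=depthpts(t,np.c_[u.ravel(),v.ravel()]);print(n,np.percentile(P[:,2],[10,50,90]))
s=grab('side')
for n,a,b in(('mat',(280,310),(240,280)),('wood',(200,230),(240,330))):
    u,v=np.meshgrid(range(*a),range(*b));P=depthpts(s,np.c_[u.ravel(),v.ravel()]);print(n,np.percentile(P[:,2],[10,50,90]))
m.meas(.131,(.551,.146))
E
```

```text
mat [0.02565674 0.02991692 0.03441133]
mat2 [0.02531524 0.02989604 0.03431633]
wood [-0.00433527  0.00020039  0.00493758]
wood2 [-0.00484366 -0.00037203  0.00454298]
mat [0.02545655 0.02856288 0.03156008]
wood [-0.00460061 -0.00142766  0.00173548]
top bar 80 0.54456776 0.14552118 86.48871 0.275920389495822 [0.51845495 0.10105722] [0.55932026 0.1910391 ]
top bartop 72 0.54423994 0.13821773 86.31277 0.275920389495822 [0.54129418 0.10105722] [0.55932026 0.19054698]
top rimfit 119 [0.55233386 0.14645422] 0.04095021749765401
top contour rim-plane ((0.5584032535552979, 0.1470678150653839), 0.05309109762310982)
top white [257. 177.] 261 [0.521 0.148 0.099] 0.03 177.0
side bar 282 0.54724085 0.13347542 87.70353 0.27549935236455836 [0.54238588 0.09938012] [0.56089076 0.19350289]
side bartop 254 0.5488334 0.14278755 89.207756 0.27549935236455836 [0.54238588 0.09950441] [0.56089076 0.19350289]
side rimfit 131 [0.55271489 0.14584502] 0.042406625263288505
side contour rim-plane ((0.5520262122154236, 0.15277378261089325), 0.10033731162548065)
side white [280. 194.] 357 [0.53  0.162 0.099] 0.027 142.0
side white [301. 186.] 61 [0.601 0.164 0.099] 0.053 19.0
```

```bash
python3 - <<'E'
from h import *
import m
m.meas(.145,(.551,.146))
for n,p in(('top',(266.2,184)),('side',(276.6,205.8))):
    f=grab(n);w=onplane(f,p,.127)[0];d=w[:2]-[.5505,.146];print(n,depthpts(f,[np.round(p)]),w,np.hypot(*d),np.degrees(np.arctan2(d[1],d[0])))
E
```

```text
top bar 72 0.5452955 0.15388994 86.88282 0.28140588834867963 [0.54085394 0.10096717] [0.55864857 0.19067308]
top bartop 45 0.5460109 0.15355511 87.21645 0.28140588834867963 [0.54161675 0.10096717] [0.55864857 0.19039803]
top rimfit 94 [0.55214959 0.14657863] 0.046332636413604224
top contour rim-plane ((0.5544269680976868, 0.14719529449939728), 0.05254271999001503)
top white [257. 177.] 263 [0.521 0.148 0.099] 0.03 176.0
side bar 253 0.54890347 0.14511128 87.058395 0.2763648083042973 [0.54261403 0.0999365 ] [0.56097168 0.19227911]
side bartop 188 0.5493809 0.13672563 88.89324 0.2763648083042973 [0.54261403 0.0999365 ] [0.56097168 0.19227911]
side rimfit 202 [0.55276382 0.14516864] 0.04726086296940535
side contour rim-plane ((0.5450207591056824, 0.1413571685552597), 0.09887999296188354)
side white [280. 194.] 356 [0.53  0.162 0.099] 0.027 142.0
side white [301. 186.] 60 [0.601 0.164 0.099] 0.053 20.0
top [[0.48874436 0.11600857 0.12353804]] [0.48799043 0.11541436 0.127     ] 0.06959114328800833 -153.927714104564
side [[0.49151321 0.10962706 0.12348663]] [0.48943812 0.10829332 0.127     ] 0.071765917139078 -148.3040091883773
```

```bash
python3 -m pendant '[{"dz":-50},{"dz":-100},{"dz":-130},{"dx":-50,"dy":-30,"dz":-130,"wz":0.14},{"dx":-95,"dy":-60,"dz":-130,"wz":0.28},{"dx":-140,"dy":-85,"dz":-130,"wz":0.42},{"dx":-180,"dy":-110,"dz":-130,"wz":0.56},{"dx":-220,"dy":-135,"dz":-130,"wz":0.70}]' 80
```

```text
invalid input
```

Axis at (0.551, 0.146), bar at about 87°, ears at about 29°: a 60° turn, as described. The call was refused, so I fill in every key.

```bash
python3 -m pendant '[{"dx":0,"dy":0,"dz":-50,"wx":0,"wy":0,"wz":0,"claw":0},{"dx":0,"dy":0,"dz":-100,"wx":0,"wy":0,"wz":0,"claw":0},{"dx":0,"dy":0,"dz":-130,"wx":0,"wy":0,"wz":0,"claw":0},{"dx":-40,"dy":-25,"dz":-130,"wx":0,"wy":0,"wz":0.14,"claw":0},{"dx":-80,"dy":-50,"dz":-130,"wx":0,"wy":0,"wz":0.28,"claw":0},{"dx":-120,"dy":-75,"dz":-130,"wx":0,"wy":0,"wz":0.42,"claw":0},{"dx":-160,"dy":-100,"dz":-130,"wx":0,"wy":0,"wz":0.56,"claw":0},{"dx":-200,"dy":-125,"dz":-130,"wx":0,"wy":0,"wz":0.7,"claw":0}]' 80
cat > d.py <<'E'
import sys
from h import *
s=arm.state();M=R.from_quat(s['tcp_rot']).as_matrix();g=np.array(eval(sys.argv[1]))
print('tool mm',(M.T@(g-s['tool_pos'])*1000).round(1),'yaw_y',np.degrees(np.arctan2(M[1,1],M[0,1])),'z',M[:,2].round(4),s['tool_pos'].round(4),s['joint_pos'].round(2),s['time'])
E
python3 d.py '[.551,.146,.34]'
```

```text
time: 1.5
tool_pos: [0.3795, 0.3811, 0.3385]
tcp_rot: [0.525, 0.851, 0.0, 0.0]
force: [1.2, 0.4, 0.0]
grip_width: 0.0853
gripper_force: 0.0
tool mm [-287.1   47.6   -1.4] yaw_y 26.681793471229646 z [ 6.e-04  4.e-04 -1.e+00] [0.3795 0.3811 0.3385] [ 0.65 -0.2   1.64 -0.    1.7   0.18] 1.5
```

```bash
python3 -m pendant '[{"dx":-40,"dy":7,"dz":0,"wx":0,"wy":0,"wz":0.12,"claw":0},{"dx":-80,"dy":14,"dz":0,"wx":0,"wy":0,"wz":0.24,"claw":0},{"dx":-120,"dy":20,"dz":0,"wx":0,"wy":0,"wz":0.36,"claw":0},{"dx":-160,"dy":27,"dz":0,"wx":0,"wy":0,"wz":0.48,"claw":0},{"dx":-200,"dy":33,"dz":0,"wx":0,"wy":0,"wz":0.51,"claw":0},{"dx":-240,"dy":40,"dz":0,"wx":0,"wy":0,"wz":0.51,"claw":0},{"dx":-275,"dy":46,"dz":0,"wx":0,"wy":0,"wz":0.51,"claw":0},{"dx":-287,"dy":48,"dz":0,"wx":0,"wy":0,"wz":0.51,"claw":0}]'
python3 d.py '[.551,.146,.234]'; python3 -c "
from h import *
grab('side','side1.png');f=cv2.imread('pics/side1.png')[60:260,190:390];cv2.imwrite('pics/side1c.png',cv2.resize(f,(600,600),interpolation=2))"
```

```text
time: 2.3
tool_pos: [0.5532, 0.1462, 0.3379]
tcp_rot: [0.722, 0.692, -0.0, 0.0]
force: [0.6, -0.7, 0.4]
grip_width: 0.0855
gripper_force: 0.0
tool mm [ -0.2  -2.1 103.9] yaw_y -2.4307073246224897 z [-3.e-04 -7.e-04 -1.e+00] [0.5532 0.1462 0.3379] [ 0.13 -0.12  1.57 -0.    1.69  0.17] 2.3
```

View pics/side1c.png

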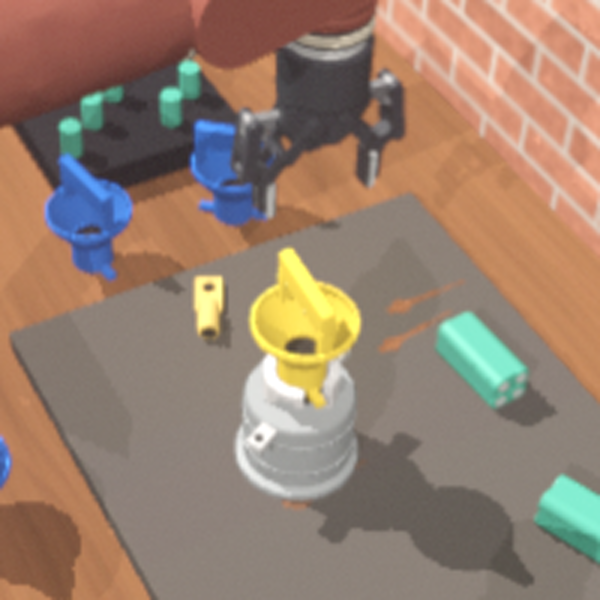

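The open gripper is above the funnel, its fingers at crop pixels (265,195) and (370,165), straddling the bar at (305,285). I descend and close.

```bash
python3 -m pendant '[{"dx":0,"dy":-2,"dz":30,"wx":0,"wy":0,"wz":0,"claw":0},{"dx":0,"dy":-2,"dz":60,"wx":0,"wy":0,"wz":0,"claw":0},{"dx":0,"dy":-2,"dz":85,"wx":0,"wy":0,"wz":0,"claw":0},{"dx":0,"dy":-2,"dz":102,"wx":0,"wy":0,"wz":0,"claw":0},{"dx":0,"dy":-2,"dz":102,"wx":0,"wy":0,"wz":0,"claw":0.4},{"dx":0,"dy":-2,"dz":102,"wx":0,"wy":0,"wz":0,"claw":0.6},{"dx":0,"dy":-2,"dz":102,"wx":0,"wy":0,"wz":0,"claw":0.7},{"dx":0,"dy":-2,"dz":102,"wx":0,"wy":0,"wz":0,"claw":0.75}]' 80
python3 d.py '[.551,.146,.234]'
```

```text
time: 3.15
tool_pos: [0.5507, 0.1491, 0.2384]
tcp_rot: [0.721, 0.693, 0.001, 0.001]
force: [0.7, 0.6, 1.5]
grip_width: 0.0283
gripper_force: 0.0
tool mm [-3.1  0.4  4.4] yaw_y -2.2297855294086415 z [ 3.1e-03  5.0e-04 -1.0e+00] [0.5507 0.1491 0.2384] [ 0.13 -0.1   1.71  0.    1.52  0.17] 3.15
```

```bash
python3 -m pendant '[{"dx":-2,"dy":0,"dz":3,"wx":0,"wy":0,"wz":0,"claw":0.75},{"dx":-2,"dy":0,"dz":3,"wx":0,"wy":0,"wz":0,"claw":0.75},{"dx":-2,"dy":0,"dz":3,"wx":0,"wy":0,"wz":0,"claw":0.8},{"dx":-2,"dy":0,"dz":3,"wx":0,"wy":0,"wz":0,"claw":0.85},{"dx":-2,"dy":0,"dz":3,"wx":0,"wy":0,"wz":0,"claw":0.9},{"dx":-2,"dy":0,"dz":3,"wx":0,"wy":0,"wz":0,"claw":1},{"dx":-2,"dy":0,"dz":3,"wx":0,"wy":0,"wz":0,"claw":1},{"dx":-2,"dy":0,"dz":3,"wx":0,"wy":0,"wz":0,"claw":1}]' 80
python3 d.py '[.551,.146,.234]'
```

```text
time: 3.95
tool_pos: [0.5499, 0.1468, 0.2335]
tcp_rot: [0.721, 0.693, 0.0, 0.0]
force: [-0.0, -0.1, 1.5]
grip_width: 0.0117
gripper_force: 80.6
tool mm [-0.7  1.1 -0.5] yaw_y -2.2347264203666777 z [ 4.e-04 -1.e-04 -1.e+00] [0.5499 0.1468 0.2335] [ 0.13 -0.09  1.72 -0.    1.52  0.17] 3.95
```

Gripped on the bar at 80 N with little side force. Now I press down 15 mm.

```bash
python3 -m pendant '[{"dx":0,"dy":0,"dz":4,"wx":0,"wy":0,"wz":0,"claw":1},{"dx":0,"dy":0,"dz":8,"wx":0,"wy":0,"wz":0,"claw":1},{"dx":0,"dy":0,"dz":12,"wx":0,"wy":0,"wz":0,"claw":1},{"dx":0,"dy":0,"dz":15,"wx":0,"wy":0,"wz":0,"claw":1},{"dx":0,"dy":0,"dz":15,"wx":0,"wy":0,"wz":0,"claw":1},{"dx":0,"dy":0,"dz":15,"wx":0,"wy":0,"wz":0,"claw":1},{"dx":0,"dy":0,"dz":15,"wx":0,"wy":0,"wz":0,"claw":1},{"dx":0,"dy":0,"dz":15,"wx":0,"wy":0,"wz":0,"claw":1}]' 80
python3 d.py '[.551,.146,.219]'
```

```text
time: 4.75
tool_pos: [0.5504, 0.1469, 0.2205]
tcp_rot: [0.721, 0.693, 0.001, 0.001]
force: [-1.4, -0.7, 8.8]
grip_width: 0.0121
gripper_force: 81.7
tool mm [-0.8  0.6  1.5] yaw_y -2.2334569015008423 z [ 2.3e-03  1.0e-04 -1.0e+00] [0.5504 0.1469 0.2205] [ 0.13 -0.09  1.73 -0.    1.5   0.17] 4.75
```

```bash
python3 -m pendant '[{"dx":0,"dy":0,"dz":2.5,"wx":0,"wy":0,"wz":0,"claw":1},{"dx":0,"dy":0,"dz":2.5,"wx":0,"wy":0,"wz":0,"claw":1},{"dx":0,"dy":0,"dz":2.5,"wx":0,"wy":0,"wz":0.04,"claw":1},{"dx":0,"dy":0,"dz":2.5,"wx":0,"wy":0,"wz":0.1,"claw":1},{"dx":0,"dy":0,"dz":2.5,"wx":0,"wy":0,"wz":0.16,"claw":1},{"dx":0,"dy":0,"dz":2.5,"wx":0,"wy":0,"wz":0.22,"claw":1},{"dx":0,"dy":0,"dz":2.5,"wx":0,"wy":0,"wz":0.26,"claw":1},{"dx":0,"dy":0,"dz":2.5,"wx":0,"wy":0,"wz":0.26,"claw":1}]' 80
python3 d.py '[.551,.146,.219]';python3 -c "
from h import *
s=arm.state();print(s['force'],s['torque'])
grab('side','side2.png');f=cv2.imread('pics/side2.png')[100:250,210:360];cv2.imwrite('pics/side2c.png',cv2.resize(f,(600,600),interpolation=2))"
```

```text
time: 5.55
tool_pos: [0.5508, 0.147, 0.2185]
tcp_rot: [0.805, 0.594, 0.002, 0.001]
force: [-1.4, -0.5, 9.6]
grip_width: 0.0117
gripper_force: 81.8
tool mm [-0.9  0.5 -0.5] yaw_y -17.164455554780034 z [ 3.6e-03  6.0e-04 -1.0e+00] [0.5508 0.147  0.2185] [ 0.13 -0.09  1.73  0.    1.49  0.43] 5.55
[-1.37597922 -0.45988289  9.58324176] [-0.08841158  0.42968254 -0.02840029]
```

View pics/side2c.png

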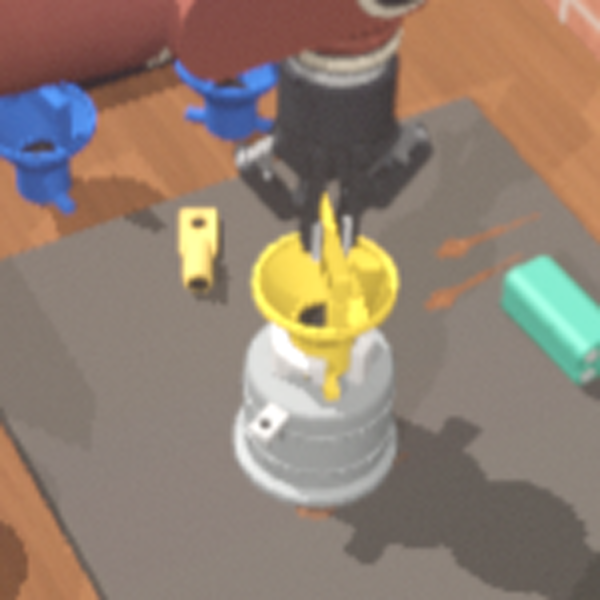

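The funnel is down and has turned freely with the gripper: the bar is at crop (335,250), the lug at (332,385), and the torque is small. I continue through the remaining 45°.

```bash
python3 -m pendant '[{"dx":0,"dy":0,"dz":0,"wx":0,"wy":0,"wz":0.11,"claw":1},{"dx":0,"dy":0,"dz":0,"wx":0,"wy":0,"wz":0.23,"claw":1},{"dx":0,"dy":0,"dz":0,"wx":0,"wy":0,"wz":0.35,"claw":1},{"dx":0,"dy":0,"dz":0,"wx":0,"wy":0,"wz":0.47,"claw":1},{"dx":0,"dy":0,"dz":0,"wx":0,"wy":0,"wz":0.59,"claw":1},{"dx":0,"dy":0,"dz":0,"wx":0,"wy":0,"wz":0.7,"claw":1},{"dx":0,"dy":0,"dz":0,"wx":0,"wy":0,"wz":0.78,"claw":1},{"dx":0,"dy":0,"dz":0,"wx":0,"wy":0,"wz":0.78,"claw":1}]' 80
python3 d.py '[.551,.146,.219]';python3 -c "
from h import *
s=arm.state();print(s['force'],s['torque'])
grab('side','side3.png');f=cv2.imread('pics/side3.png')[100:250,210:360];grab('top','top3.png');g=cv2.imread('pics/top3.png')[110:210,205:305]
cv2.imwrite('pics/c3.png',np.hstack([cv2.resize(f,(400,400),interpolation=2),cv2.resize(g,(400,400),interpolation=2)]))"
```

```text
time: 6.4
tool_pos: [0.5508, 0.1472, 0.2185]
tcp_rot: [0.97, 0.243, 0.002, -0.0]
force: [-0.9, -0.9, 10.1]
grip_width: 0.0116
gripper_force: 81.8
tool mm [-0.4  1.1 -0.5] yaw_y -61.897647476729865 z [ 0.0036  0.001  -1.    ] [0.5508 0.1472 0.2185] [ 0.13 -0.09  1.73  0.    1.49  1.21] 6.4
[-0.88410684 -0.8716248  10.07878368] [ 0.09441616  0.42640134 -0.07778454]
```

View pics/c3.png

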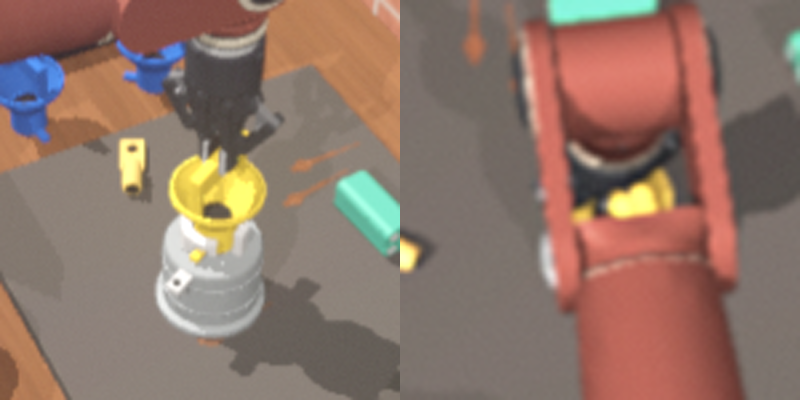

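The lug (left crop 197,255) now points at the ear (178,281), and the bar lines up with the ears. I ease up about 10 mm into the notch.

```bash
python3 -m pendant '[{"dx":0,"dy":0,"dz":-3,"wx":0,"wy":0,"wz":0,"claw":1},{"dx":0,"dy":0,"dz":-6,"wx":0,"wy":0,"wz":0,"claw":1},{"dx":0,"dy":0,"dz":-9,"wx":0,"wy":0,"wz":0,"claw":1},{"dx":0,"dy":0,"dz":-11,"wx":0,"wy":0,"wz":0,"claw":1},{"dx":0,"dy":0,"dz":-12,"wx":0,"wy":0,"wz":0,"claw":1},{"dx":0,"dy":0,"dz":-12,"wx":0,"wy":0,"wz":0,"claw":1},{"dx":0,"dy":0,"dz":-12,"wx":0,"wy":0,"wz":0,"claw":1},{"dx":0,"dy":0,"dz":-12,"wx":0,"wy":0,"wz":0,"claw":1}]' 80
python3 d.py '[.551,.146,.2285]'
```

```text
time: 7.3
tool_pos: [0.5502, 0.147, 0.2282]
tcp_rot: [0.97, 0.243, 0.001, -0.0]
force: [1.5, 0.7, 5.2]
grip_width: 0.0119
gripper_force: 81.0
tool mm [ 0.2  1.3 -0.3] yaw_y -61.819840696050754 z [ 1.2e-03  5.0e-04 -1.0e+00] [0.5502 0.147  0.2282] [ 0.13 -0.09  1.72  0.    1.51  1.21] 7.3
```

```bash
python3 -m pendant '[{"dx":0,"dy":0,"dz":-1,"wx":0,"wy":0,"wz":0,"claw":1},{"dx":0,"dy":0,"dz":-2,"wx":0,"wy":0,"wz":0,"claw":1},{"dx":0,"dy":0,"dz":-3,"wx":0,"wy":0,"wz":0,"claw":1},{"dx":0,"dy":0,"dz":-3,"wx":0,"wy":0,"wz":0,"claw":1},{"dx":0,"dy":0,"dz":-3,"wx":0,"wy":0,"wz":0,"claw":1},{"dx":0,"dy":0,"dz":-3,"wx":0,"wy":0,"wz":0,"claw":1},{"dx":0,"dy":0,"dz":-3,"wx":0,"wy":0,"wz":0,"claw":1},{"dx":0,"dy":0,"dz":-3,"wx":0,"wy":0,"wz":0,"claw":1}]' 80
python3 d.py '[.551,.146,.2285]'
```

```text
time: 8.1
tool_pos: [0.5497, 0.147, 0.2282]
tcp_rot: [0.97, 0.243, -0.0, -0.0]
force: [6.5, 2.6, -5.0]
grip_width: 0.012
gripper_force: 79.7
tool mm [ 0.7  1.5 -0.3] yaw_y -61.82503760917868 z [-1.1e-03  4.0e-04 -1.0e+00] [0.5497 0.147  0.2282] [ 0.13 -0.09  1.72  0.    1.51  1.21] 8.1
```

The height stayed at 0.2282 and the force went to −5 N, so the notch is holding the funnel. I back off to a neutral force and release gently.

```bash
python3 -m pendant '[{"dx":0,"dy":0,"dz":1.5,"wx":0,"wy":0,"wz":0,"claw":1},{"dx":0,"dy":0,"dz":1.5,"wx":0,"wy":0,"wz":0,"claw":1},{"dx":0,"dy":0,"dz":1.5,"wx":0,"wy":0,"wz":0,"claw":0.8},{"dx":0,"dy":0,"dz":1.5,"wx":0,"wy":0,"wz":0,"claw":0.7},{"dx":0,"dy":0,"dz":0,"wx":0,"wy":0,"wz":0,"claw":0.5},{"dx":0,"dy":0,"dz":0,"wx":0,"wy":0,"wz":0,"claw":0.3},{"dx":0,"dy":0,"dz":0,"wx":0,"wy":0,"wz":0,"claw":0.3},{"dx":0,"dy":0,"dz":0,"wx":0,"wy":0,"wz":0,"claw":0.3}]' 20
python3 d.py '[.551,.146,.2285]'
```

```text
time: 8.9
tool_pos: [0.5497, 0.1468, 0.2309]
tcp_rot: [0.97, 0.243, -0.0, 0.0]
force: [0.1, 0.3, -0.7]
grip_width: 0.06
gripper_force: 0.0
tool mm [0.8 1.3 2.4] yaw_y -61.82132448132515 z [-1.e-04 -1.e-04 -1.e+00] [0.5497 0.1468 0.2309] [ 0.13 -0.09  1.72 -0.    1.52  1.21] 8.9
```

```bash
python3 -m pendant '[{"dx":0,"dy":0,"dz":-15,"wx":0,"wy":0,"wz":0,"claw":0.3},{"dx":0,"dy":0,"dz":-40,"wx":0,"wy":0,"wz":0,"claw":0.3},{"dx":0,"dy":0,"dz":-70,"wx":0,"wy":0,"wz":0,"claw":0.3},{"dx":0,"dy":0,"dz":-105,"wx":0,"wy":0,"wz":0,"claw":0.3},{"dx":0,"dy":0,"dz":-140,"wx":0,"wy":0,"wz":0,"claw":0.3},{"dx":0,"dy":0,"dz":-160,"wx":0,"wy":0,"wz":0,"claw":0.3},{"dx":0,"dy":0,"dz":-160,"wx":0,"wy":0,"wz":0,"claw":0.3},{"dx":0,"dy":0,"dz":-160,"wx":0,"wy":0,"wz":0,"claw":0.3}]'
python3 - <<'E'
from h import *
f=grab('side','side4.png');g=f['pixels'][100:250,210:360,::-1];cv2.imwrite('pics/c4.png',cv2.resize(g,(600,600),interpolation=2))
m=cv2.inRange(cv2.cvtColor(f['pixels'],cv2.COLOR_RGB2HSV),(18,120,70),(36,255,255));m[:,:265]=0;m[:,325:]=0;m[:130]=0;m[215:]=0
v,u=np.nonzero(m);P=depthpts(f,np.c_[u,v]);B=P[(P[:,2]>.237)&(P[:,2]<.29)]
vx,vy,a,b=cv2.fitLine(B[:,:2].astype(np.float32),cv2.DIST_HUBER,0,.001,.001).ravel()
print(len(B),B[:,2].max(),np.median(B[:,2]),a,b,np.degrees(np.arctan2(vy,vx)))
E
```

```text
time: 9.7
tool_pos: [0.5498, 0.1468, 0.3912]
tcp_rot: [0.97, 0.243, 0.0, 0.0]
force: [0.8, 0.0, -1.0]
grip_width: 0.0598
gripper_force: 0.0
260 0.27110551493371304 0.26251090050593406 0.5364516 0.13192849 26.669777
```

View pics/c4.png

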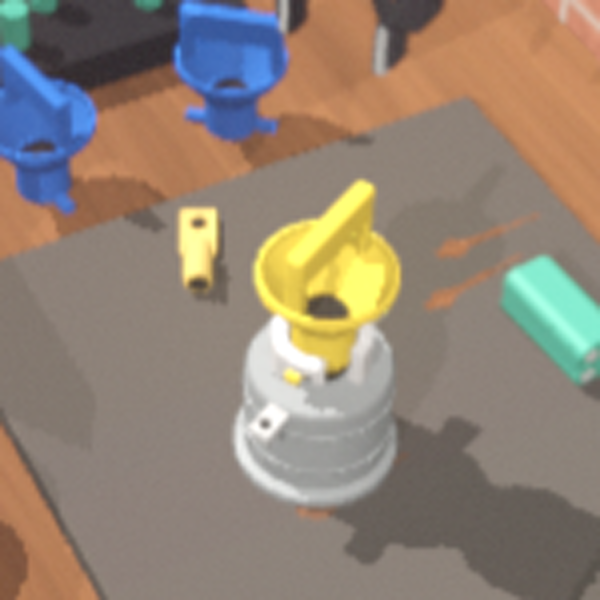

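The funnel stands upright. Its bar, crop (300,265) to (365,190), is at about 27°, in line with the ear at (267,422), and the lug at (293,377) sits in the collar. The bar is 5 mm lower than at the start, and the gripper is clear.

```bash
python3 -c "
from rig import arm
print(arm.hand_in())"
```

```text
the job is handed in; nothing more can be done
None
```

The yellow funnel was pressed down, turned clockwise about 60° into line with the ears, held by its notch against a gentle upward pull, and released; the job was handed in at about 10 s with the gripper clear and the capped canister never approached.

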